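Change the test base from the flat to the vee anvil

ROBOT

A 7-joint arm with a two-finger parallel gripper is mounted at the origin on a cart in front of the work surface, level with it; the furniture and walls round the work are solid. World frame = base frame: x ahead of the robot, y to its left, z up, the work surface at z = 0. Lengths are in m, angles in rad, forces in N, time in s.
With the tool pointing down it reaches from about 0.4 to 0.925 m from the base axis. Payload 5.6 kg.
Tool frame: the origin (TCP) lies on the centre line of the jaws, within the pads' length; the fingertips stand 25 mm ahead of it and the grasp point (between the pads) lies 6 mm ahead of it; z points along the fingers, y is the line along which they close (so a half turn about z gives the same grasp; the last joint's range is limited). The gripper opens to 85 mm and grips with 20 to 120 N. Pads are 22 mm wide; open, the fingers measure 114 mm over their backs; the gripper's body (76 mm by 85 mm) begins 54 mm behind the grasp point. The pads swing forward as they close: fully open they stand 13 mm farther back than shut.
Start: joints at [1.071, 0.468, -0.012, 1.603, 0.006, 1.071, -0.056], TCP at [0.287, -0.583, 0.256] pointing down, gripper open.
Joint ranges: [-2.53, 2.53], [-0.31, 2.02], [-1.57, 1.55], [0.28, 2.44], [-1.29, 4.43], [0.15, 1.84], [-2.92, 2.92]. Speed limits (rad/s): [2.57, 2.57, 3.14, 3.14, 3.14, 3.14, 3.14].

INTERFACE

Orientations are given as a 3x3 rotation matrix whose columns are the frame's x, y, z axes.
In Python, from cell import robot gives the robot as it stands. The module is installed in compiled form; this text tells all that it offers.
- The arm moves only by the shell command python3 -m crank 'ROWS' [FORCE]. ROWS is JSON, a list of rows, each a list of 7 numbers: the shift along the tool's x, y, z normalised to -1 to 1, where 1 is 0.2 m, then the turn, a rotation vector about the tool's x, y, z normalised to -1 to 1, where 1 is 180 degrees, then the opening, from -1 (shut) to 1 (fully open). A call has 1 to 10 rows; each row shifts and turns the commanded pose from where the row before left it, along the tool's axes as they then stand; what a row does not reach is not made up. A row lasts 1/10 s, in which the tool goes at most 50 mm and 8.59 degrees, less where a joint would pass 70% of its speed; a pose out of reach is approached as far as the arm can. A call with a number of a shift or a turn outside -1 to 1 is refused whole. A call with a gripper value outside its range is refused whole. The fingers move at their own pace and stop on an object; FORCE is the grip in N (left out, the last holds). Time passes only in rows, so rows that do not move let the fingers close. It gives the time, the measured TCP pose, the force, the opening and the grip force at its end, in the units of the state.
- robot.observe(): the state, without advancing time (a new reading comes with each control period).
- robot.snapshot(name): name is "scene" or "top"; returns a dict with "image" (420x560x3 uint8, red, green, blue), "camera_matrix" (3x3 intrinsics, pixels), "cam_to_world" (4x4, takes a point from camera to world coordinates). Camera axes: x right, y down, z forward; pixel columns grow to the right and rows downward; lengths in m; the calibration is good to about 2 mm. A picture is of the moment at which its call begins. There is no depth.
- robot.sign_off(): hands the job in; it is judged then, once.
Trained networks look in a picture, given as the dict that the camera call returned (one of the last four; its "shot" number tells which), for a name from the list of things; names that differ only in an ending like _2 or _b are one class to them, and where a whole thing is asked for, a point or a joint stands for the part that bears it (a point fixed in the world has none). Each returns a list of dicts, best first, with "conf" (0 to 1); they miss things now and then, are a little off and sometimes report something else, mostly with a low value. They report only what shows in the picture. A call takes as long as a camera call. They do not tell look-alikes from the thing itself.
- robot.look_for(thing, picture): "point" ([x, y, z] in m, in world coordinates, good to about 4 mm: the middle of the surface that is visible of it).
- robot.masks_of(thing, picture): "mask" (420x560 bool, what is visible of it).
The state is a dict: "time_s": time; "joint_positions": joint angles; "qd": joint speeds; "effort": joint torques, N m; "ee_pos": TCP position; "tool_rot": TCP orientation; "wrist_force": force on the tool from outside, world axes, zero at the start; "moment": the same for the moment, N m; "gripper_width": opening from 0.0 (shut) to 1.0 (fully open); "gripper_force": force on a finger pad.
Only numpy, scipy, OpenCV 4.12 (cv2) and the standard library are available. Lean on these libraries where they do the work, as an engineer would, in place of code of your own. Each camera call takes 0.05 s, during which the arm holds its last target. There are 200 camera calls.

TASK

The check on the reference block is finished; set the round steel test base up for the ground sleeve. Put the reference block flat in the tray, swap the two anvils so that the vee anvil is seated in the test base and the flat anvil in the rack seat that the vee anvil leaves (the rubber mat is kept free for setting something down on the way), and finally lay the sleeve centred along the groove of the vee anvil. Leave the pointed anvil in its rack seat and the black mounted specimen where they are, and never tip the reference block over.

Things in the scene. Friction and masses are not known exactly. Their poses are not given: they have to be found in the camera images.
- reference_block: bright steel disc, 50 mm diameter, 16 mm thick, 0.25 kg; starts lying on top of the flat anvil, roughly centred. Origin at the centre of its underside, z up
- flat_anvil: steel anvil: foot 36 mm diameter and 12 mm high, neck 28 mm diameter, round flat table 58 mm diameter from 18 to 30 mm above the underside; 30 mm high in all, 0.3 kg. Starts seated in the test base with the reference block on it. Stands by itself on its foot on any flat surface. Origin at the centre of its underside, z up
- vee_anvil: steel anvil with a V groove along its x axis. Round foot 36 mm diameter, 12 mm high; above it, up to 30 mm, a block 22 mm long (x) and 36 mm wide (y, flat upright end faces). The groove is 24 mm wide at the top, its bottom 20 mm above the underside, with 6 mm flat lands on either side. 0.16 kg. Starts seated in one of the two rack seats. Origin at the centre of its underside, z up
- spot_anvil: pointed steel anvil, bystander: the same 36 mm foot, then a cone to a 13 mm wide tip, 34 mm high; sits in the other rack seat and stays there. Origin at the centre of its underside, z up
- sleeve: ground round steel sleeve, 28 mm diameter, 64 mm long, about 0.24 kg, lying on its side in one half of the tray. Origin in its middle on its axis; its x axis is its long axis (horizontal), the other two may point anywhere about it. Lying in the vee groove its axis is 38 mm above the underside of the vee anvil
- test_base: fixed round steel base, 94 mm diameter, 30 mm high, with an anvil seat in the middle of its top: a round recess 8 mm deep, its flat floor 22 mm above the bench, 40 mm wide, widening to 50 mm at the mouth, so a foot set down a few mm off slides in. A small clamp screw sticks out at its -y side to 67 mm from the middle, at most 24 mm high. Origin at the centre of its underside, z up
- anvil_rack: fixed light wooden block, 74 mm (x) by 160 mm (y), 24 mm high, with two anvil seats like that of the test base, centred at y = -43 mm and y = +43 mm on its centre line: recesses 8 mm deep, floor 16 mm above the bench. Origin at the centre of its underside, z up
- tray: fixed shallow light plastic tray, 130 mm (x) by 200 mm (y), on 3 mm feet: its floor is 6 mm above the bench, the top of its 3 mm thick rim 20 mm. The sleeve lies in its -y half, the +y half is empty. Origin at the centre of its underside, 3 mm above the bench, z up
- mat: fixed square black rubber mat, 120 mm wide, 5 mm thick, empty: free spot for setting down. Origin at the centre of its underside, z up. (Round the work: a hardness tester over 0.6 m tall stands on the left, beyond y = +0.14 m from x = 0.46 m; a cabinet 0.32 m high on the right, beyond y = -0.39 m from x = 0.51 m)
- specimen: black disc with a metal spot on top (a mounted specimen), 40 mm diameter, 20 mm high, standing at the far left behind the work; bystander. Origin at the centre of its underside, z up
There are look-alikes about, which are no part of the job. What is shaped like the reference_block but green is not meant.

How it is judged:
By the outcome, as a careful person would: the job done as asked, in the order asked, and still so for the second after the job is handed in, with the robot touching nothing.
It also fails if it takes over 112 s, if anything falls off the work surface, if the arm or the gripper's body presses on something with over 40 N, if the wrist force passes 120 N, or if a joint passes its speed limit or range.

## Working session

There is one attempt and no reset: what is moved stays moved. The work goes in short steps, Python scripts to look and compute and a shell command to move; the robot and the scene stay as the last step left them, time stands still between calls to the robot, and variables do not carry over. Pictures are saved under pics/ and viewed, at most 14 in all, crops included, and the job is handed in when it is done.

```bash
mkdir -p pics; cat > h.py <<'E'
from cell import robot
import numpy as np, cv2
def save(p,n,crop=None,s=1):
    im=p["image"]
    if crop: a,b,c,d=crop; im=im[b:d,a:c]
    if s!=1: im=cv2.resize(im,None,fx=s,fy=s,interpolation=cv2.INTER_CUBIC)
    cv2.imwrite(f"pics/{n}.png",im[:,:,::-1])
def pix(p,X):
    T=np.linalg.inv(p["cam_to_world"]); c=T[:3,:3]@np.array(X)+T[:3,3]; u=p["camera_matrix"]@c; return u[:2]/u[2]
def ray(p,u,v,z):
    T=p["cam_to_world"]; d=T[:3,:3]@np.linalg.inv(p["camera_matrix"])@np.array([u,v,1.]); o=T[:3,3]
    return o+d*(z-o[2])/d[2]
E
python3 - <<'E'
from h import *
o=robot.observe(); print(o["ee_pos"],np.round(o["tool_rot"],3).tolist(),o["gripper_width"],o["time_s"])
for c in ("top","scene"):
    p=robot.snapshot(c); save(p,c+"0",s=1.4); print(c,np.round(p["cam_to_world"],3).tolist(),p["camera_matrix"][0,0])
    for t in "reference_block flat_anvil vee_anvil spot_anvil sleeve test_base anvil_rack tray mat specimen".split():
        for d in robot.look_for(t,p)[:3]:
            print(t,round(d["conf"],2),np.round(d["point"],3),pix(p,d["point"]).round())
E
```

```text
[ 0.28640422 -0.582892    0.25530879] [[0.898, 0.441, -0.001], [0.441, -0.898, 0.002], [-0.0, -0.002, -1.0]] 1.0019271932800675 0.0
top [[-0.029, -0.995, 0.092, 0.506], [-1.0, 0.028, -0.008, -0.083], [0.005, -0.092, -0.996, 1.024], [0.0, 0.0, 0.0, 1.0]] 430.1902628393083
reference_block 0.91 [0.426 0.105 0.018] [199. 288.]
reference_block 0.72 [ 0.45  -0.007  0.069] [245. 278.]
flat_anvil 0.68 [ 0.465 -0.004  0.05 ] [245. 271.]
vee_anvil 0.7 [0.595 0.03  0.043] [229. 214.]
vee_anvil 0.2 [ 0.465 -0.005  0.051] [245. 271.]
spot_anvil 0.76 [ 0.605 -0.052  0.035] [265. 208.]
spot_anvil 0.61 [ 0.602 -0.015  0.024] [249. 211.]
sleeve 0.77 [ 0.427 -0.273  0.033] [364. 284.]
test_base 0.62 [ 0.446 -0.011  0.028] [248. 278.]
anvil_rack 0.77 [ 0.603 -0.013  0.023] [248. 210.]
anvil_rack 0.48 [ 0.604 -0.053  0.036] [265. 209.]
tray 0.71 [ 0.442 -0.224  0.006] [340. 277.]
mat 0.88 [ 0.604 -0.244  0.008] [346. 208.]
specimen 0.62 [0.756 0.033 0.021] [228. 147.]
scene [[-0.855, -0.247, 0.456, 0.178], [-0.518, 0.449, -0.728, 0.541], [-0.025, -0.859, -0.512, 0.495], [0.0, 0.0, 0.0, 1.0]] 388.26673882127255
reference_block 0.83 [0.416 0.103 0.018] [298. 300.]
reference_block 0.61 [0.447 0.006 0.07 ] [308. 242.]
flat_anvil 0.84 [0.442 0.015 0.05 ] [308. 254.]
vee_anvil 0.62 [ 0.599 -0.237  0.003] [299. 199.]
vee_anvil 0.49 [0.59  0.018 0.042] [243. 237.]
spot_anvil 0.54 [ 0.605 -0.044  0.03 ] [255. 225.]
sleeve 0.6 [ 0.423 -0.264  0.029] [368. 202.]
test_base 0.76 [0.428 0.021 0.026] [313. 268.]
test_base 0.59 [0.445 0.005 0.069] [309. 242.]
tray 0.62 [ 0.439 -0.211  0.002] [353. 220.]
mat 0.8 [ 0.6   -0.236  0.005] [298. 199.]
specimen 0.63 [0.592 0.019 0.043] [242. 236.]
specimen 0.22 [0.443 0.009 0.071] [309. 243.]
```

View pics/top0.png

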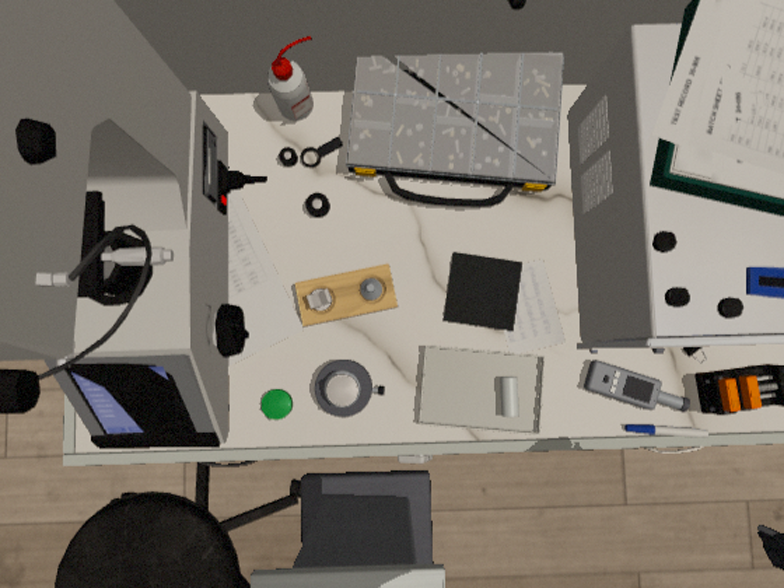

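View pics/scene0.png

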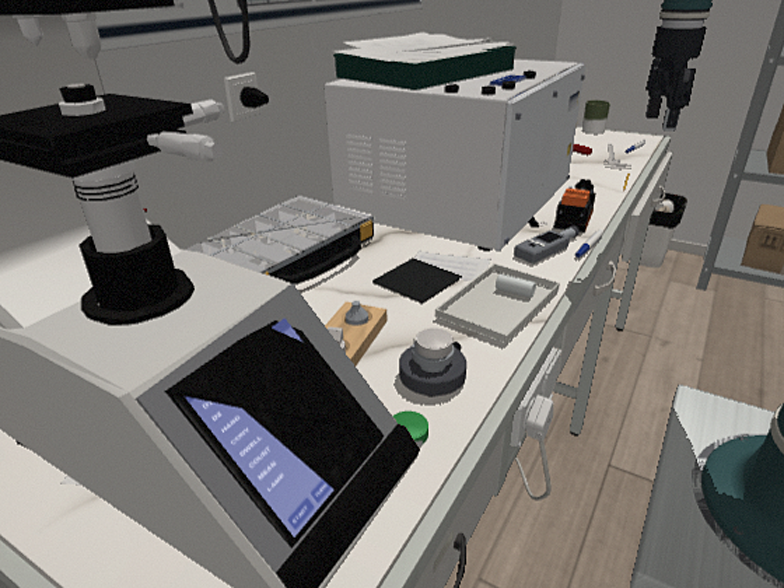

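Top view (display px): candidates for the reference block are the green disc (277,404), which is the look-alike, and the bright steel disc on the flat anvil in the base (344,388), which I choose. The vee anvil is at (320,299) and the spot anvil at (372,289). The sleeve is at (509,396), the mat at (483,291), and the tray's free half is to the left of (460,388).

```bash
python3 - <<'E'
from h import *
p=robot.snapshot("top"); save(p,"crop1",(200,175,400,315),4)
def rect(t,z,i=0):
    m=robot.masks_of(t,p)[i]["mask"].astype(np.uint8)
    c=max(cv2.findContours(m,0,2)[0],key=cv2.contourArea)
    w=np.array([ray(p,u,v,z)[:2] for u,v in c[:,0]],np.float32)*1000
    (x,y),s,a=cv2.minAreaRect(w); cc=cv2.minEnclosingCircle(w)
    M=cv2.moments(m,True); print(t,z,"rect",np.round([x,y],1),np.round(s,1),round(a,1),"circ",np.round(cc[0],1),round(cc[1],1), "cent",np.round(ray(p,M["m10"]/M["m00"],M["m01"]/M["m00"],z)*1000,1))
for i in range(2):
    try: rect("reference_block",.068,i)
    except Exception as e: print(e)
rect("flat_anvil",.052); rect("vee_anvil",.046); rect("spot_anvil",.03); rect("sleeve",.02); rect("test_base",.03); rect("anvil_rack",.024); rect("tray",.02); rect("mat",.005)
E
```

```text
reference_block 0.068 rect [447.5  -3.8] [48.4 47.9] 88.7 circ [448.8  -4. ] 25.4 cent [448.5  -4.   68. ]
reference_block 0.068 rect [429.8  98.4] [46.  45.7] 89.2 circ [428.5  98.3] 24.5 cent [428.8  98.2  68. ]
flat_anvil 0.052 rect [467.6  -1.2] [20.3 52. ] 3.5 circ [459.7  -1.7] 26.1 cent [469.5   0.6  52. ]
vee_anvil 0.046 rect [593.8  31.4] [36.6 32. ] 88.4 circ [594.3  31.7] 19.4 cent [593.8  31.1  46. ]
spot_anvil 0.03 rect [610.2 -52.9] [32.5 35. ] 88.5 circ [610.2 -53.4] 18.7 cent [610.2 -53.1  30. ]
sleeve 0.02 rect [ 427.3 -275.2] [64.6 28.3] 0.1 circ [ 427.3 -275.4] 33.5 cent [ 427.8 -275.5   20. ]
test_base 0.03 rect [447.2  -5.4] [97.3 93. ] 43.7 circ [448.8 -13.1] 56.6 cent [449.5  -8.1  30. ]
anvil_rack 0.024 rect [602.4 -11. ] [ 79.2 163.1] 10.8 circ [601.7 -10.9] 87.2 cent [602.9 -11.6  24. ]
tray 0.02 rect [ 439.3 -230.2] [201.  130.2] 83.4 circ [ 440.4 -230.3] 116.4 cent [ 439.6 -227.2   20. ]
mat 0.005 rect [ 603.9 -241.5] [120.5 120.1] 79.7 circ [ 604.2 -242.2] 83.1 cent [ 603.5 -241.5    5. ]
```

View pics/crop1.png

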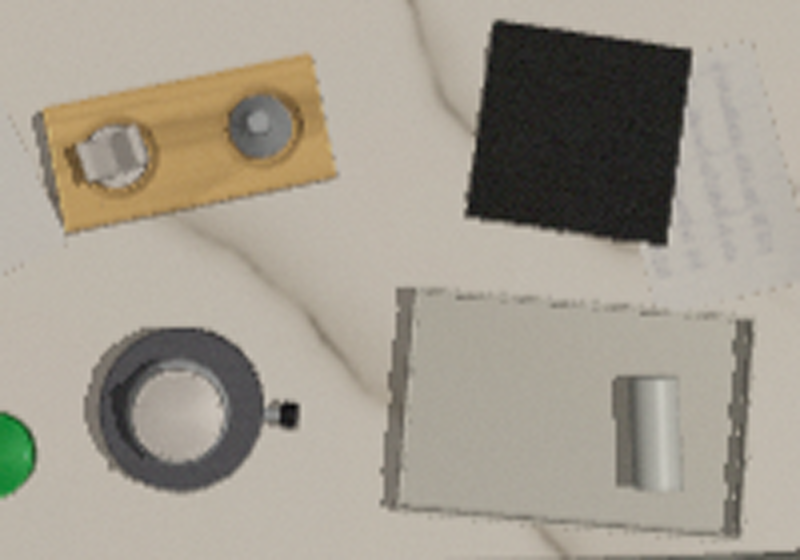

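The crop confirms it: the steel disc sits on the flat anvil in the base (px 178,412), and the green disc is off at the left edge. First I'll square the tool. I'll touch the empty tray floor on the way to find the true fingertip height.

```bash
python3 -m crank '[[0,0,0,0,0,0.0364,0.2],[0,0,0,0,0,0.0364,0.2],[0,0,0,0,0,0.0364,0.2],[0,0,0,0,0,0.0364,0.2]]' 40; python3 -m crank '[[0.079,-0.1975,0.07,0,0,0,0.2],[0.079,-0.1975,0.07,0,0,0,0.2],[0.079,-0.1975,0.07,0,0,0,0.2],[0.079,-0.1975,0.07,0,0,0,0.2],[0.079,-0.1975,0.07,0,0,0,0.2],[0.079,-0.1975,0.07,0,0,0,0.2],[0.079,-0.1975,0.07,0,0,0,0.2],[0.079,-0.1975,0.07,0,0,0,0.2],[0.079,-0.1975,0.07,0,0,0,0.2],[0.079,-0.1975,0.07,0,0,0,0.2]]'
```

```text
time_s: 2.05
ee_pos: [0.2867, -0.5834, 0.2563]
tool_rot: [[1.0, -0.005, 0.0], [-0.005, -1.0, -0.0], [0.0, 0.0, -1.0]]
wrist_force: [0.7, -0.0, 0.6]
gripper_width: 0.6
gripper_force: 0.0
time_s: 3.05
ee_pos: [0.4457, -0.1871, 0.1161]
tool_rot: [[1.0, -0.001, 0.001], [-0.001, -1.0, -0.0], [0.001, 0.0, -1.0]]
wrist_force: [0.1, -0.8, 0.2]
gripper_width: 0.599
gripper_force: 0.0
```

```bash
python3 -m crank '[[0,0,0.2,0,0,0,0.2],[0,0,0.15,0,0,0,0.2],[0,0,0.02,0,0,0,0.2],[0,0,0,0,0,0,0.2]]'; python3 -m crank '[[0,0,0.015,0,0,0,0.2],[0,0,0,0,0,0,0.2]]';python3 -m crank '[[0,0,0.015,0,0,0,0.2],[0,0,0,0,0,0,0.2]]' | egrep 'ee_pos|force'
```

```text
time_s: 3.45
ee_pos: [0.4446, -0.1885, 0.042]
tool_rot: [[1.0, -0.001, -0.001], [-0.001, -1.0, 0.0], [-0.001, -0.0, -1.0]]
wrist_force: [0.0, -1.0, 0.4]
gripper_width: 0.6
gripper_force: 0.0
time_s: 3.65
ee_pos: [0.4457, -0.1891, 0.0404]
tool_rot: [[1.0, -0.001, 0.002], [-0.001, -1.0, -0.001], [0.002, 0.001, -1.0]]
wrist_force: [0.2, -0.1, 0.1]
gripper_width: 0.599
gripper_force: 0.0
ee_pos: [0.4451, -0.1887, 0.0367]
wrist_force: [-0.6, -0.3, -0.1]
gripper_force: 0.0
```

```bash
for i in 1; do python3 -m crank '[[0,0,0.015,0,0,0,0.2],[0,0,0,0,0,0,0.2]]' | egrep 'ee_pos|wrist_force'; python3 -m crank '[[0,0,0.01,0,0,0,0.2],[0,0,0,0,0,0,0.2]]' | egrep 'ee_pos|wrist_force'; python3 -m crank '[[0,0,0.01,0,0,0,0.2],[0,0,0,0,0,0,0.2]]' | egrep 'ee_pos|wrist_force'; done
```

```text
ee_pos: [0.4448, -0.1885, 0.0331]
wrist_force: [0.6, 0.2, 0.5]
ee_pos: [0.4448, -0.1884, 0.031]
wrist_force: [-0.9, -0.1, -0.2]
ee_pos: [0.4448, -0.1884, 0.029]
wrist_force: [0.3, 1.1, -0.1]
```

```bash
python3 -m crank '[[0,0,0.007,0,0,0,0.2],[0,0,0,0,0,0,0.2]]' | egrep 'ee_pos|wrist_force'; python3 -m crank '[[0,0,0.007,0,0,0,0.2],[0,0,0,0,0,0,0.2]]' | egrep 'ee_pos|wrist_force'
```

```text
ee_pos: [0.445, -0.1885, 0.0279]
wrist_force: [0.5, 0.5, -0.1]
ee_pos: [0.445, -0.1886, 0.0277]
wrist_force: [-3.0, 1.6, 16.9]
```

```bash
python3 -m crank '[[0,0,-0.2,0,0,0,0.2],[0,0,-0.2,0,0,0,0.6],[0.018,-0.11,-0.2,0,0,0,0.6],[0,-0.2,0,0,0,0,0.6],[0,-0.22,0,0,0,0,0.6],[0,-0.22,0,0,0,0,0.6],[0,-0.17,0,0,0,0,0.6],[0,0,0,0,0,0,0.6],[0,0,0,0,0,0,0.6]]'|egrep 'ee_pos|wid'
python3 - <<'E'
from h import *
p=robot.snapshot("scene"); save(p,"s1",(200,120,400,270),4)
E
```

```text
ee_pos: [0.4486, -0.004, 0.1465]
gripper_width: 0.802
```

View pics/s1.png

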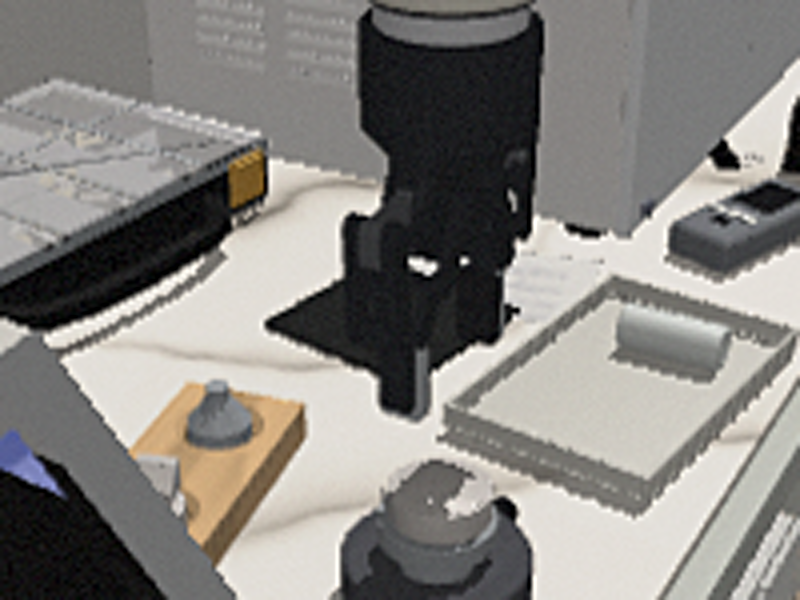

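The gripper hangs over the disc (px 440,500 in the crop), fingers either side along y. I'll descend and grip.

```bash
python3 -m crank '[[0,0,0.15,0,0,0,0.6],[0,0,0.15,0,0,0,0.6],[0,0,0.0425,0,0,0,0.6],[0,0,0,0,0,0,0.6]]'|egrep 'ee_pos|force'
python3 -m crank '[[0,0,0,0,0,0,0.2],[0,0,0,0,0,0,-0.2],[0,0,0,0,0,0,-0.2],[0,0,0,0,0,0,-0.2],[0,0,0,0,0,0,-0.2]]' 50
```

```text
ee_pos: [0.4477, -0.0057, 0.077]
wrist_force: [-0.3, -0.4, 0.3]
gripper_force: 0.0
time_s: 6.7
ee_pos: [0.4495, -0.0047, 0.0794]
tool_rot: [[1.0, -0.001, 0.002], [-0.001, -1.0, -0.0], [0.002, 0.0, -1.0]]
wrist_force: [-0.9, 0.4, 5.5]
gripper_width: 0.56
gripper_force: 51.3
```

```bash
python3 -m crank '[[0,0,-0.05,0,0,0,-0.2],[0,0,-0.15,0,0,0,-0.2],[0,0,-0.15,0,0,0,-0.2],[0,0,0,0,0,0,-0.2],[0,0,0,0,0,0,-0.2]]'|egrep 'ee_pos|force|wid'
python3 - <<'E'
from h import *
p=robot.snapshot("scene"); save(p,"s2",(220,120,400,255),4)
E
```

```text
ee_pos: [0.4489, -0.0046, 0.1488]
wrist_force: [1.0, -0.4, -3.2]
gripper_width: 0.56
gripper_force: 52.5
```

View pics/s2.png

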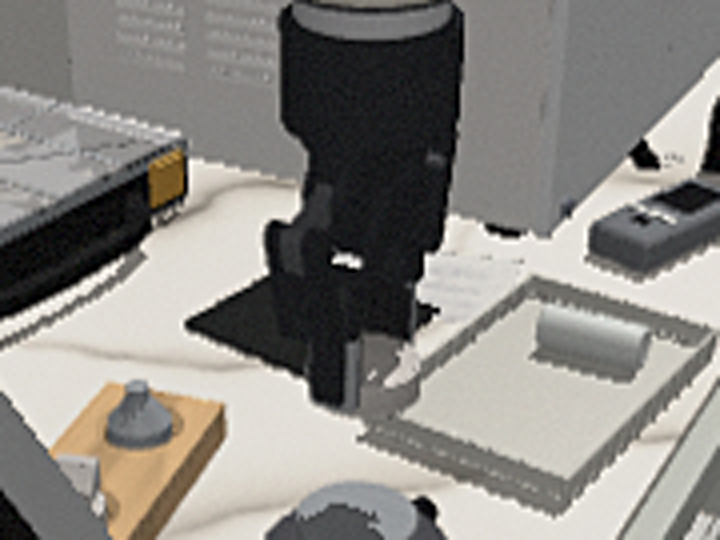

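The disc is held level between the pads (px 385,375), and the flat anvil is left in the base. Next I'll carry it to the tray's +y half.

```bash
python3 -m crank '[[-0.005,0.1,0,0,0,0,-0.2],[-0.005,0.18,0,0,0,0,-0.2],[-0.005,0.2,0,0,0,0,-0.2],[-0.005,0.2,0,0,0,0,-0.2],[0,0.15,0.1,0,0,0,-0.2],[0,0.0875,0.15,0,0,0,-0.2],[0,0,0.15,0,0,0,-0.2],[0,0,0.12,0,0,0,-0.2],[0,0,0.02,0,0,0,-0.2],[0,0,0,0,0,0,-0.2]]'|egrep 'ee_pos|force|wid'
python3 -m crank '[[0,0,0.01,0,0,0,-0.2],[0,0,0,0,0,0,-0.2]]' |egrep 'ee_pos|wrist'
python3 -m crank '[[0,0,0.01,0,0,0,-0.2],[0,0,0,0,0,0,-0.2]]' |egrep 'ee_pos|wrist'
```

```text
ee_pos: [0.4434, -0.1874, 0.0387]
wrist_force: [-0.4, 0.9, -2.2]
gripper_width: 0.561
gripper_force: 52.4
ee_pos: [0.4452, -0.1881, 0.0388]
wrist_force: [0.0, 0.5, -3.4]
ee_pos: [0.4449, -0.188, 0.0365]
wrist_force: [0.4, -0.2, -1.7]
```

```bash
python3 -m crank '[[0,0,0.01,0,0,0,-0.2],[0,0,0,0,0,0,-0.2]]' |egrep 'ee_pos|wrist'
python3 -m crank '[[0,0,0.007,0,0,0,-0.2],[0,0,0,0,0,0,-0.2]]' |egrep 'ee_pos|wrist'
```

```text
ee_pos: [0.4445, -0.188, 0.034]
wrist_force: [0.5, 0.4, -1.9]
ee_pos: [0.4446, -0.188, 0.0334]
wrist_force: [-2.8, 1.6, 8.7]
```

```bash
python3 -m crank '[[0,0,0,0,0,0,0.5],[0,0,0,0,0,0,0.5],[0,0,-0.05,0,0,0,0.5],[0,0,-0.2,0,0,0,0.5],[0,0,-0.25,0,0,0,0.8],[0,-0.1,-0.15,0,0,0,0.8],[0,0,0,0,0,0,0.8]]' |egrep 'ee_pos|wrist|wid'
python3 - <<'E'
from h import *
p=robot.snapshot("top"); save(p,"t3",(200,175,400,315),4)
m=robot.masks_of("flat_anvil",p)
for d in m[:3]:
    c=max(cv2.findContours(d["mask"].astype(np.uint8),0,2)[0],key=cv2.contourArea)
    w=np.array([ray(p,u,v,.052)[:2] for u,v in c[:,0]],np.float32)*1000
    print(d["conf"],cv2.minEnclosingCircle(w),cv2.minAreaRect(w))
E
```

```text
ee_pos: [0.4474, -0.1668, 0.1673]
wrist_force: [0.8, -0.1, -0.2]
gripper_width: 0.898
0.93 ((448.8910217285156, -4.031876087188721), 28.417503356933594) ((448.6291198730469, -4.778635025024414), (53.67662048339844, 53.18419647216797), 88.63802337646484)
```

View pics/t3.png

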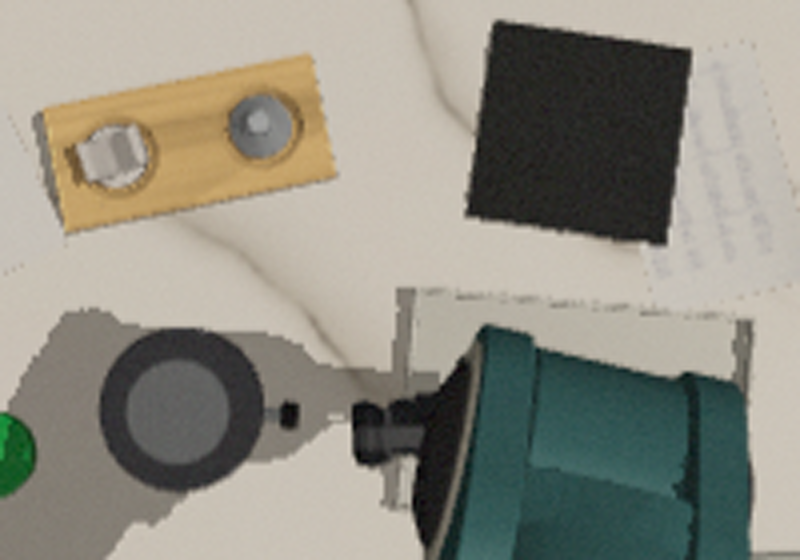

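The top view shows the flat anvil bare in the base at (178,410), which maps to (0.449,-0.004), matching the first fix. The arm hides the tray, so I'll check it later. Now to pick up the flat anvil.

```bash
python3 -m crank '[[0.01,-0.2,0,0,0,0,0.8],[0.01,-0.22,0,0,0,0,0.8],[0,-0.22,0,0,0,0,0.8],[0,-0.18,0.1,0,0,0,0.8],[0,0,0.15,0,0,0,0.8],[0,0,0.15,0,0,0,0.8],[0,0,0,0,0,0,0.8]]' |egrep 'ee_pos|wrist|wid'
```

```text
ee_pos: [0.445, -0.0043, 0.0785]
wrist_force: [-0.4, 0.1, 0.0]
gripper_width: 0.903
```

```bash
python3 -m crank '[[0.01,0,0.07,0,0,0,0.8],[0,0,0.04,0,0,0,0.8],[0,0,0,0,0,0,0.8],[0,0,0,0,0,0,0.8]]' |egrep 'ee_pos|wrist|wid'
```

```text
ee_pos: [0.4507, -0.0043, 0.061]
wrist_force: [-0.1, 0.2, -0.5]
gripper_width: 0.897
```

```bash
python3 -m crank '[[-0.006,0,0.03,0,0,0,0.8],[0,0,0,0,0,0,0.8],[0,0,0,0,0,0,0.8]]' |egrep 'ee_pos|wrist|wid'; python3 -m crank '[[0,0,0,0,0,0,0.3],[0,0,0,0,0,0,-0.1],[0,0,0,0,0,0,-0.1],[0,0,0,0,0,0,-0.1],[0,0,0,0,0,0,-0.1]]' 60|egrep 'ee_pos|force|wid'
```

```text
ee_pos: [0.4494, -0.004, 0.0547]
wrist_force: [-0.4, 1.1, 0.3]
gripper_width: 0.898
ee_pos: [0.4497, -0.0036, 0.0553]
wrist_force: [-2.2, 0.5, 9.0]
gripper_width: 0.658
gripper_force: 61.7
```

```bash
python3 -m crank '[[0,0,-0.05,0,0,0,-0.1],[0,0,-0.15,0,0,0,-0.1],[0,0,-0.2,0,0,0,-0.1],[0,0,-0.1,0,0,0,-0.1],[0,0,0,0,0,0,-0.1]]' |egrep 'ee_pos|force|wid'; python3 -m crank '[[0.05,0.08,0,0,0,0,-0.1],[0.11,0.16,0,0,0,0,-0.1],[0.11,0.17,0,0,0,0,-0.1],[0.11,0.17,0,0,0,0,-0.1],[0.11,0.17,0,0,0,0,-0.1],[0.11,0.17,0,0,0,0,-0.1],[0.11,0.17,0,0,0,0,-0.1],[0.06,0.1,0,0,0,0,-0.1],[0,0,0,0,0,0,-0.1]]' |egrep 'ee_pos|force|wid'
```

```text
ee_pos: [0.4512, -0.004, 0.1575]
wrist_force: [-0.0, -0.6, -3.3]
gripper_width: 0.655
gripper_force: 64.8
ee_pos: [0.6029, -0.2464, 0.1522]
wrist_force: [-0.8, 0.1, -3.3]
gripper_width: 0.653
gripper_force: 64.8
```

```bash
python3 -m crank '[[0,-0.02,0.1,0,0,0,-0.1],[0,0,0.18,0,0,0,-0.1],[0,0,0.18,0,0,0,-0.1],[0,0,0.09,0,0,0,-0.1],[0,0,0,0,0,0,-0.1]]' |egrep 'ee_pos|wrist'; python3 -m crank '[[0,0,0.01,0,0,0,-0.1],[0,0,0,0,0,0,-0.1]]' |egrep 'ee_pos|wrist';python3 -m crank '[[0,0,0.01,0,0,0,-0.1],[0,0,0,0,0,0,-0.1]]' |egrep 'ee_pos|wrist'
```

```text
ee_pos: [0.6011, -0.2365, 0.0413]
wrist_force: [0.2, 0.5, -2.9]
ee_pos: [0.6041, -0.2383, 0.0439]
wrist_force: [0.1, 0.3, -3.7]
ee_pos: [0.6037, -0.2383, 0.0415]
wrist_force: [0.0, 0.3, -2.9]
```

```bash
python3 -m crank '[[0,0,0.01,0,0,0,-0.1],[0,0,0,0,0,0,-0.1]]' |egrep 'ee_pos|wrist';python3 -m crank '[[0,0,0.01,0,0,0,-0.1],[0,0,0,0,0,0,-0.1]]' |egrep 'ee_pos|wrist'
```

```text
ee_pos: [0.6032, -0.2381, 0.0386]
wrist_force: [-0.4, 0.3, -3.0]
ee_pos: [0.6036, -0.2382, 0.0379]
wrist_force: [-2.9, 0.8, 7.0]
```

```bash
python3 - <<'E'
from h import *
p=robot.snapshot("scene"); 
# vee yaw from first-type views: refine from top
q=robot.snapshot("top"); im=q["image"][195:228,212:248]
cv2.imwrite("pics/v.png",cv2.resize(im,None,fx=16,fy=16,interpolation=cv2.INTER_CUBIC)[:,:,::-1])
print(robot.observe()["ee_pos"])
E
```

```text
[ 0.60362871 -0.23820713  0.03796469]
```

View pics/v.png

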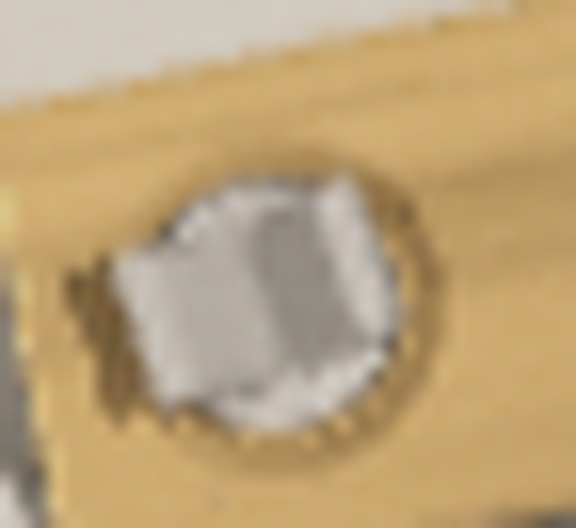

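The flat anvil is set down on the mat. The zoom shows the vee block with corners (118,260), (165,400), (388,335) and (345,180), and the groove running steeply down to the right, so its yaw is about +16°.

```bash
python3 -m crank '[[0,0,0,0,0,0,0.85],[0,0,0,0,0,0,0.85],[0,0,0,0,0,0,0.85],[0,0,-0.1,0,0,0,0.85],[0,0,-0.25,0,0,0,0.85],[0,0,-0.25,0,0,0,0.85]]' |egrep 'ee_pos|wrist|wid';  python3 -m crank '[[-0.006,-0.18,0,0,0,0,0.4],[-0.006,-0.22,0,0,0,0,0.4],[-0.006,-0.23,0,0,0,0,0.4],[-0.006,-0.23,0,0,0,0,0.4],[-0.006,-0.23,0,0,0,0,0.4],[-0.006,-0.2,0,0,0,0,0.4],[-0.006,-0.055,0,0,0,0,0.4],[0,0,0,0,0,-0.0444,0.4],[0,0,0,0,0,-0.0444,0.4],[0,0,0,0,0,0,0.4]]' |egrep -A1 'ee_pos|wid'
python3 - <<'E'
from h import *
p=robot.snapshot("top"); print(ray(p,227.9,213.4,.046))
for d in robot.masks_of("flat_anvil",p)[:2]:
    c=max(cv2.findContours(d["mask"].astype(np.uint8),0,2)[0],key=cv2.contourArea)
    w=np.array([ray(p,u,v,.035)[:2] for u,v in c[:,0]],np.float32)*1000
    print(d["conf"],cv2.minEnclosingCircle(w))
save(p,"t4",(200,175,400,315),4)
E
```

```text
ee_pos: [0.6025, -0.2378, 0.1566]
wrist_force: [1.0, -1.9, 0.7]
gripper_width: 0.929
ee_pos: [0.5952, 0.0303, 0.1565]
tool_rot: [[0.962, 0.275, -0.0], [0.275, -0.962, -0.0], [-0.0, 0.0, -1.0]]
--
gripper_width: 0.706
gripper_force: 0.0
[0.59511642 0.03154217 0.046     ]
0.72 ((601.693603515625, -239.61154174804688), 30.654787063598633)
```

View pics/t4.png

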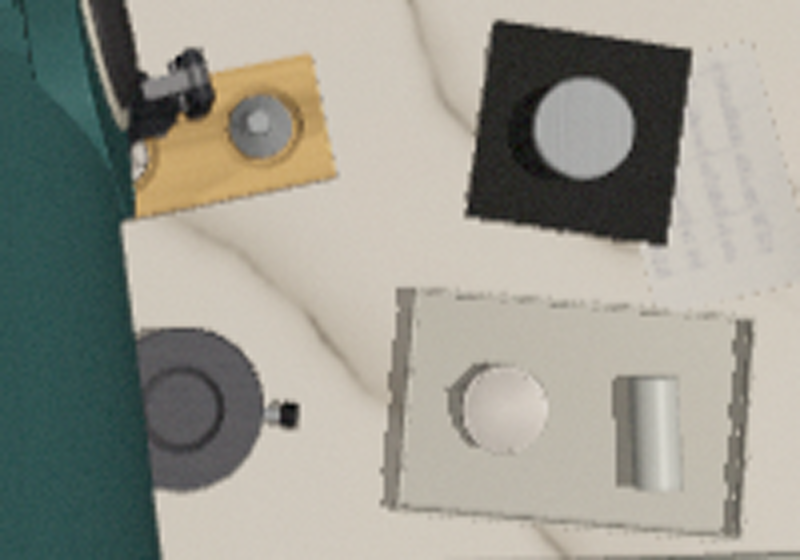

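The reference block lies flat in the tray (505,410), the flat anvil stands on the mat (583,127), and the base seat is empty (183,410). Next I'll descend on the vee anvil.

```bash
python3 -m crank '[[0,-0.005,0.2,0,0,0,0.4],[0,0,0.2,0,0,0,0.4],[0,0,0.09,0,0,0,0.4],[0,0,0,0,0,0,0.4],[0,0,0,0,0,0,0.4]]' |egrep 'ee_pos|wrist|wid'
```

```text
ee_pos: [0.5952, 0.0316, 0.0589]
wrist_force: [0.6, -0.8, 0.2]
gripper_width: 0.702
```

```bash
python3 -m crank '[[0,0,0.038,0,0,0,0.4],[0,0,0,0,0,0,0.4],[0,0,0,0,0,0,0]]' |egrep 'ee_pos|wrist|wid';python3 -m crank '[[0,0,0,0,0,0,-0.3],[0,0,0,0,0,0,-0.5],[0,0,0,0,0,0,-0.5],[0,0,0,0,0,0,-0.5],[0,0,0,0,0,0,-0.5]]' 50|egrep 'ee_pos|force|wid'
```

```text
ee_pos: [0.5952, 0.0319, 0.0517]
wrist_force: [-1.0, -0.1, -0.3]
gripper_width: 0.543
ee_pos: [0.5955, 0.0319, 0.052]
wrist_force: [-1.0, -0.8, 5.8]
gripper_width: 0.411
gripper_force: 51.1
```

```bash
python3 -m crank '[[0,0,-0.05,0,0,0,-0.5],[0,0,-0.15,0,0,0,-0.5],[0,0,-0.2,0,0,0,-0.5],[0,0,-0.1,0,0,0,-0.5],[0,0,0,0,0,0.0444,-0.5],[0,0,0,0,0,0.0444,-0.5],[0,0,0,0,0,0,-0.5]]' |egrep 'ee_pos|force|wid'; python3 -m crank '[[-0.1,0.025,0,0,0,0,-0.5],[-0.18,0.045,0,0,0,0,-0.5],[-0.18,0.045,0,0,0,0,-0.5],[-0.18,0.045,0,0,0,0,-0.5],[-0.095,0.022,0,0,0,0,-0.5],[0,0,0,0,0,0,-0.5],[0,0,0,0,0,0,-0.5]]' |egrep -A1 'ee_pos'
python3 - <<'E'
from h import *
p=robot.snapshot("scene"); save(p,"s5",(220,100,400,235),4)
E
```

```text
ee_pos: [0.5945, 0.0318, 0.1514]
wrist_force: [-0.3, -0.7, -2.0]
gripper_width: 0.409
gripper_force: 50.4
ee_pos: [0.4483, -0.0044, 0.1514]
tool_rot: [[1.0, 0.001, 0.001], [0.001, -1.0, 0.0], [0.001, -0.0, -1.0]]
```

View pics/s5.png

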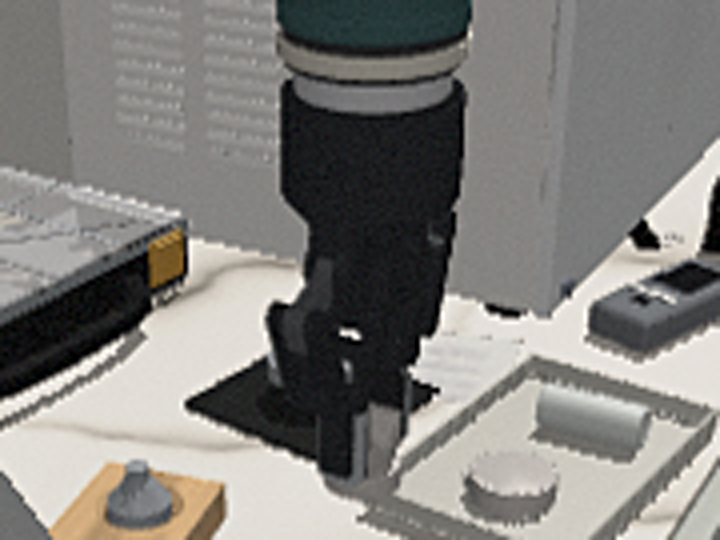

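The vee anvil is held upright over the base, with its foot visible at (360,485). I'll lower it into the seat.

```bash
python3 -m crank '[[0,0,0.15,0,0,0,-0.5],[0,0,0.15,0,0,0,-0.5],[0,0,0.1,0,0,0,-0.5],[0,0,0.02,0,0,0,-0.5],[0,0,0,0,0,0,-0.5]]' |egrep 'ee_pos|wrist'; python3 -m crank '[[0,0,0.015,0,0,0,-0.5],[0,0,0,0,0,0,-0.5]]' |egrep 'ee_pos|wrist'; python3 -m crank '[[0,0,0.01,0,0,0,-0.5],[0,0,0,0,0,0,-0.5]]' |egrep 'ee_pos|wrist'
```

```text
ee_pos: [0.4483, -0.0041, 0.0665]
wrist_force: [-0.8, 0.1, -0.9]
ee_pos: [0.4486, -0.0043, 0.0646]
wrist_force: [0.5, -0.7, -2.0]
ee_pos: [0.448, -0.0045, 0.0623]
wrist_force: [0.3, -0.1, -1.2]
```

```bash
python3 -m crank '[[0,0,0.01,0,0,0,-0.5],[0,0,0,0,0,0,-0.5]]' |egrep 'ee_pos|wrist'; python3 -m crank '[[0,0,0.01,0,0,0,-0.5],[0,0,0,0,0,0,-0.5]]' |egrep 'ee_pos|wrist'; python3 -m crank '[[0,0,0.005,0,0,0,-0.5],[0,0,0,0,0,0,-0.5]]' |egrep 'ee_pos|wrist'
```

```text
ee_pos: [0.4477, -0.0045, 0.0599]
wrist_force: [0.5, -0.1, -2.3]
ee_pos: [0.4479, -0.0044, 0.0579]
wrist_force: [-0.0, 0.3, -1.5]
ee_pos: [0.4479, -0.0044, 0.0579]
wrist_force: [-3.2, -0.8, 11.7]
```

Contact came at the predicted height, so the vee anvil is seated. I'll release it and fetch the flat anvil.

```bash
python3 -m crank '[[0,0,0,0,0,0,0],[0,0,0,0,0,0,0.2],[0,0,0,0,0,0,0.2],[0,0,-0.1,0,0,0,0.2],[0,0,-0.2,0,0,0,0.8],[0,0,-0.2,0,0,0,0.8]]' |egrep 'ee_pos|wrist|wid'; python3 -m crank '[[0.08,0.12,0,0,0,0,0.85],[0.11,0.17,0,0,0,0,0.85],[0.11,0.17,0,0,0,0,0.85],[0.11,0.17,0,0,0,0,0.85],[0.11,0.17,0,0,0,0,0.85],[0.11,0.17,0,0,0,0,0.85],[0.11,0.17,0,0,0,0,0.85],[0.035,0.03,0,0,0,0,0.85],[0,0,0,0,0,0,0.85]]' |egrep -A1 'ee_pos|wid'
python3 - <<'E'
from h import *
p=robot.snapshot("top"); m=robot.masks_of("vee_anvil",p)
for d in m[:2]:
    M=cv2.moments(d["mask"].astype(np.uint8),True); print(d["conf"],ray(p,M["m10"]/M["m00"],M["m01"]/M["m00"],.052))
cv2.imwrite("pics/v2.png",cv2.resize(p["image"][250:305,215:280],None,fx=9,fy=9,interpolation=cv2.INTER_CUBIC)[:,:,::-1])
E
```

```text
ee_pos: [0.447, -0.0044, 0.1574]
wrist_force: [0.5, -0.5, -0.5]
gripper_width: 0.894
ee_pos: [0.6027, -0.2399, 0.1561]
tool_rot: [[1.0, -0.003, -0.001], [-0.003, -1.0, -0.0], [-0.001, 0.0, -1.0]]
--
gripper_width: 0.928
gripper_force: 0.0
0.49 [ 0.44861554 -0.00476982  0.052     ]
0.36 [ 0.58791877 -0.20926305  0.052     ]
```

View pics/v2.png

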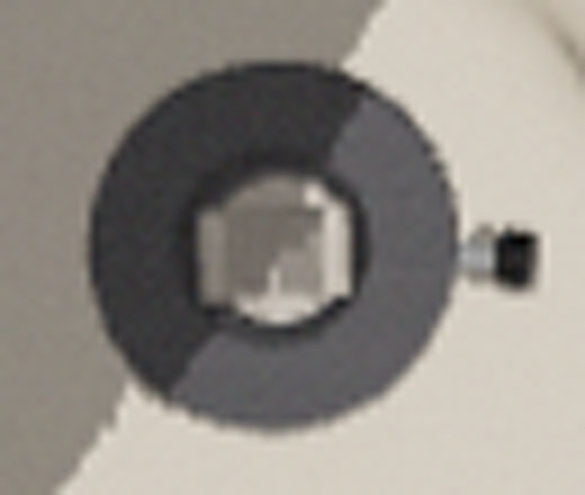

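The vee anvil sits level in the base seat, with its block at (198–355, 180–310) and the groove vertical in the image, i.e. along world x. Now the flat anvil on the mat.

```bash
python3 -m crank '[[0.003,-0.003,0.2,0,0,0,0.85],[0,0,0.2,0,0,0,0.85],[0,0,0.15,0,0,0,0.85],[0,0,0.03,0,0,0,0.85],[0,0,0,0,0,0,0.85],[0,0,0,0,0,0,0.85]]' |egrep 'ee_pos|wrist'
```

```text
ee_pos: [0.6043, -0.2376, 0.0428]
wrist_force: [0.2, -0.3, 0.3]
```

```bash
python3 -m crank '[[0,0,0.02,0,0,0,0.85],[0,0,0,0,0,0,0.6],[0,0,0,0,0,0,0.2],[0,0,0,0,0,0,-0.1],[0,0,0,0,0,0,-0.1],[0,0,0,0,0,0,-0.1],[0,0,0,0,0,0,-0.1]]' 60|egrep 'ee_pos|force|wid'; python3 -m crank '[[0,0,-0.05,0,0,0,-0.1],[0,0,-0.15,0,0,0,-0.1],[0,0,-0.2,0,0,0,-0.1],[0,0,-0.2,0,0,0,-0.1],[0,0,0,0,0,0,-0.1]]' |egrep 'ee_pos|force|wid'
```

```text
ee_pos: [0.6038, -0.2383, 0.0385]
wrist_force: [-2.0, 1.3, 5.2]
gripper_width: 0.656
gripper_force: 62.8
ee_pos: [0.6067, -0.2392, 0.1639]
wrist_force: [1.5, 0.3, -1.8]
gripper_width: 0.655
gripper_force: 64.8
```

```bash
python3 -m crank '[[-0.006,-0.1,0,0,0,0,-0.1],[-0.006,-0.18,0,0,0,0,-0.1],[-0.006,-0.21,0,0,0,0,-0.1],[-0.006,-0.21,0,0,0,0,-0.1],[-0.006,-0.21,0,0,0,0,-0.1],[-0.006,-0.21,0,0,0,0,-0.1],[-0.006,-0.15,0,0,0,0,-0.1],[0,-0.079,0,0,0,0,-0.1],[0,0,0,0,0,0,-0.1],[0,0,0,0,0,0,-0.1]]' |egrep -A1 'ee_pos|force'
python3 - <<'E'
from h import *
p=robot.snapshot("scene"); save(p,"s6",(180,110,360,245),4)
E
```

```text
ee_pos: [0.5949, 0.0302, 0.1566]
tool_rot: [[1.0, -0.002, -0.001], [-0.002, -1.0, -0.001], [-0.001, 0.001, -1.0]]
wrist_force: [0.4, -1.3, -2.6]
gripper_width: 0.654
gripper_force: 64.7
```

View pics/s6.png

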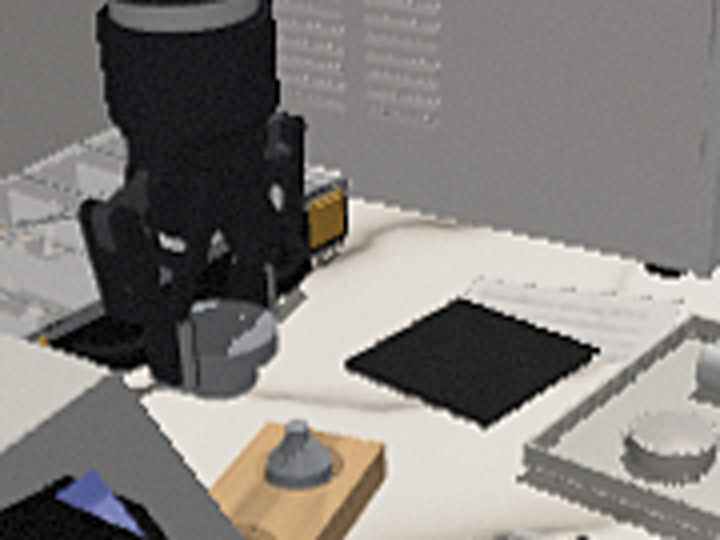

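The flat anvil is held level over the vacated seat, so I'll lower it.

```bash
python3 -m crank '[[0,-0.006,0.15,0,0,0,-0.1],[0,0,0.18,0,0,0,-0.1],[0,0,0.12,0,0,0,-0.1],[0,0,0.05,0,0,0,-0.1],[0,0,0,0,0,0,-0.1],[0,0,0,0,0,0,-0.1]]' |egrep 'ee_pos|wrist'; python3 -m crank '[[0,0,0.01,0,0,0,-0.1],[0,0,0,0,0,0,-0.1]]' |egrep 'ee_pos|wrist'; python3 -m crank '[[0,0,0.01,0,0,0,-0.1],[0,0,0,0,0,0,-0.1]]' |egrep 'ee_pos|wrist'
```

```text
ee_pos: [0.596, 0.0321, 0.0579]
wrist_force: [1.0, -0.1, -2.7]
ee_pos: [0.5958, 0.033, 0.0561]
wrist_force: [-0.4, -0.3, -3.7]
ee_pos: [0.5951, 0.0331, 0.0532]
wrist_force: [0.3, -0.1, -3.8]
```

```bash
python3 -m crank '[[0,0.005,0.01,0,0,0,-0.1],[0,0,0,0,0,0,-0.1]]' |egrep 'ee_pos|wrist'; python3 -m crank '[[0,0,0.01,0,0,0,-0.1],[0,0,0,0,0,0,-0.1]]' |egrep 'ee_pos|wrist'; python3 -m crank '[[0,0,0.006,0,0,0,-0.1],[0,0,0,0,0,0,-0.1]]' |egrep 'ee_pos|wrist'
```

```text
ee_pos: [0.5949, 0.0318, 0.0507]
wrist_force: [0.2, -0.0, -3.9]
ee_pos: [0.5952, 0.032, 0.0494]
wrist_force: [-1.5, -0.4, 2.4]
ee_pos: [0.5952, 0.032, 0.0494]
wrist_force: [-5.0, -0.9, 12.3]
```

Contact came at the predicted 0.0494, so the flat anvil is seated. I'll release it and go for the sleeve.

```bash
python3 -m crank '[[0,0,0,0,0,0,0.75],[0,0,0,0,0,0,0.75],[0,0,0,0,0,0,0.75],[0,0,-0.1,0,0,0,0.75],[0,0,-0.2,0,0,0,0.75],[0,0,-0.2,0,0,0,0.75]]' |egrep 'ee_pos|wrist|wid'; python3 -m crank '[[-0.08,0.15,0,0,0,0,0.15],[-0.11,0.2,0,0,0,0,0.15],[-0.11,0.2,0,0,0,0,0.15],[-0.11,0.2,0,0,0,0,0.15],[-0.11,0.2,0,0,0,0,0.15],[-0.11,0.2,0,0,0,0,0.15],[-0.11,0.2,0,0,0,0,0.15],[-0.0975,0.185,0,0,0,0,0.15],[0,0,0,0,0,0,0.15],[0,0,0,0,0,0,0.15]]' |egrep -A1 'ee_pos|wid'
python3 - <<'E'
from h import *
p=robot.snapshot("top"); save(p,"t7",(200,175,400,315),4)
for t,z in (("flat_anvil",.046),("vee_anvil",.052),("reference_block",.022)):
  for d in robot.masks_of(t,p)[:2]:
    M=cv2.moments(d["mask"].astype(np.uint8),True); print(t,d["conf"],ray(p,M["m10"]/M["m00"],M["m01"]/M["m00"],z).round(4))
E
```

```text
ee_pos: [0.5944, 0.0321, 0.1479]
wrist_force: [1.9, 0.2, -0.2]
gripper_width: 0.874
ee_pos: [0.4269, -0.2756, 0.1477]
tool_rot: [[1.0, -0.003, 0.0], [-0.003, -1.0, -0.0], [0.0, 0.0, -1.0]]
--
gripper_width: 0.58
gripper_force: 0.0
flat_anvil 0.78 [0.5935 0.0313 0.046 ]
vee_anvil 0.75 [ 0.4497 -0.0051  0.052 ]
vee_anvil 0.24 [ 0.6    -0.2335  0.052 ]
reference_block 0.78 [ 0.4433 -0.1868  0.022 ]
reference_block 0.69 [0.4268 0.1072 0.022 ]
```

View pics/t7.png

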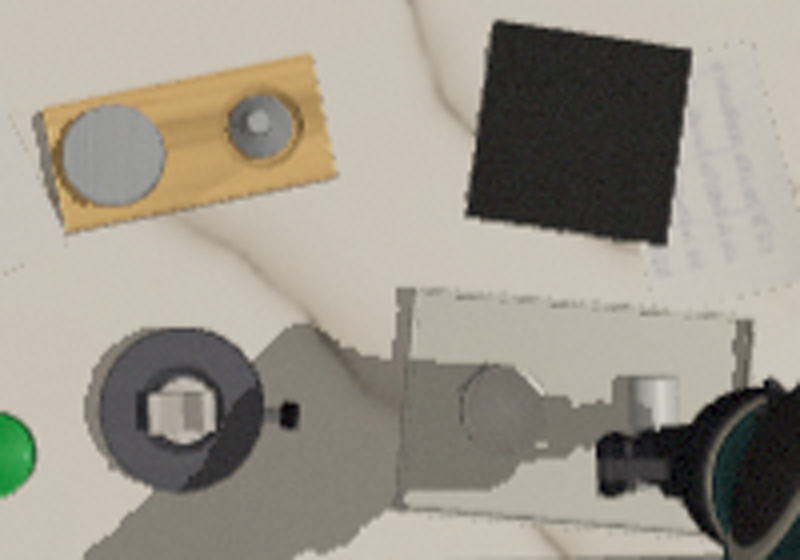

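The flat anvil sits in the rack seat (115,155), the vee anvil in the base (182,411), the spot anvil is unmoved, and the disc lies in the tray (505,410). Now I'll grip the sleeve across its middle, tips about 6 mm below the axis so they stay clear of the vee's lands.

```bash
python3 -m crank '[[0.002,0,0.2,0,0,0,0.15],[0,0,0.2,0,0,0,0.15],[0,0,0.1,0,0,0,0.15],[0,0,0.035,0,0,0,0.15],[0,0,0,0,0,0,0.15],[0,0,0,0,0,0,0.15]]' |egrep 'ee_pos|wrist|wid'
```

```text
ee_pos: [0.4287, -0.2748, 0.0417]
wrist_force: [-0.3, 0.5, 0.4]
gripper_width: 0.571
```

```bash
python3 -m crank '[[-0.004,0,0.014,0,0,0,0],[0,0,0,0,0,0,-0.3],[0,0,0,0,0,0,-0.7],[0,0,0,0,0,0,-0.7],[0,0,0,0,0,0,-0.7],[0,0,0,0,0,0,-0.7],[0,0,0,0,0,0,-0.7]]' 60|egrep 'ee_pos|force|wid'; python3 -m crank '[[0,0,-0.05,0,0,0,-0.7],[0,0,-0.15,0,0,0,-0.7],[0,0,-0.2,0,0,0,-0.7],[0,0,-0.2,0,0,0,-0.7],[0,0,0,0,0,0,-0.7],[0,0,0,0,0,0,-0.7]]' |egrep 'ee_pos|force|wid'
python3 - <<'E'
from h import *
p=robot.snapshot("scene"); save(p,"s8",(290,80,440,220),4)
E
```

```text
ee_pos: [0.4272, -0.2752, 0.0391]
wrist_force: [-0.4, -0.4, 5.7]
gripper_width: 0.302
gripper_force: 58.7
ee_pos: [0.427, -0.2749, 0.1591]
wrist_force: [-0.6, -0.2, -2.2]
gripper_width: 0.302
gripper_force: 59.7
```

View pics/s8.png

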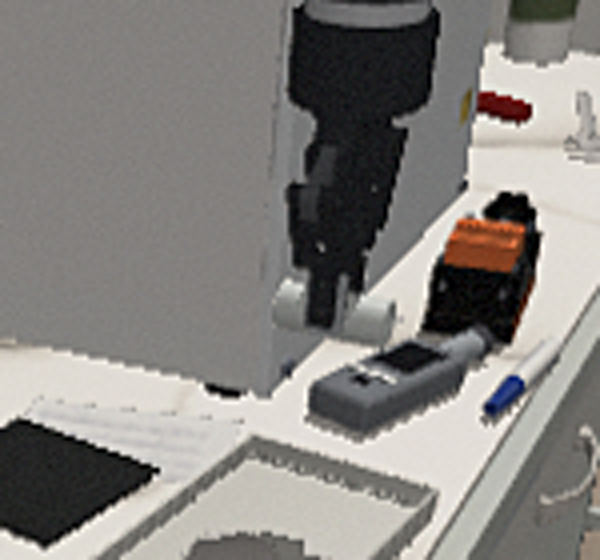

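```bash
python3 -m crank '[[0.015,-0.1,0,0,0,0,-0.7],[0.015,-0.18,0,0,0,0,-0.7],[0.015,-0.21,0,0,0,0,-0.7],[0.015,-0.21,0,0,0,0,-0.7],[0.015,-0.21,0,0,0,0,-0.7],[0.015,-0.21,0,0,0,0,-0.7],[0.0165,-0.15,0,0,0,0,-0.7],[0,-0.0825,0,0,0,0,-0.7],[0,0,0,0,0,0,-0.7],[0,0,0,0,0,0,-0.7]]' |egrep -A1 'ee_pos|force'
```

```text
ee_pos: [0.4473, -0.0046, 0.1567]
tool_rot: [[1.0, -0.0, -0.003], [-0.0, -1.0, -0.0], [-0.003, 0.0, -1.0]]
wrist_force: [-1.3, -0.7, -2.5]
gripper_width: 0.3
gripper_force: 59.7
```

Down to about 5 mm above the seat height, then small steps.

```bash
python3 -m crank '[[0.003,0,0.15,0,0,0,-0.7],[0,0,0.15,0,0,0,-0.7],[0,0,0.07,0,0,0,-0.7],[0,0,0,0,0,0,-0.7],[0,0,0,0,0,0,-0.7]]' |egrep 'ee_pos|wrist'; python3 -m crank '[[0,0,0.01,0,0,0,-0.7],[0,0,0,0,0,0,-0.7]]' |egrep 'ee_pos|wrist'
```

```text
ee_pos: [0.4487, -0.0054, 0.0838]
wrist_force: [0.1, -0.4, -1.0]
ee_pos: [0.4493, -0.0047, 0.0825]
wrist_force: [-0.3, -1.2, -1.8]
```

```bash
python3 -m crank '[[0,0,0.007,0,0,0,-0.7],[0,0,0,0,0,0,-0.7]]' |egrep 'ee_pos|wrist'; python3 -m crank '[[0,0,0.006,0,0,0,-0.7],[0,0,0,0,0,0,-0.7]]' |egrep 'ee_pos|wrist'
```

```text
ee_pos: [0.4491, -0.0044, 0.0808]
wrist_force: [-0.1, 0.7, -2.9]
ee_pos: [0.4492, -0.0043, 0.0796]
wrist_force: [-1.0, -0.4, 0.8]
```

```bash
python3 -m crank '[[0,0,0.003,0,0,0,-0.7],[0,0,0,0,0,0,-0.7]]' |egrep 'ee_pos|wrist'; python3 -m crank '[[0,0,0,0,0,0,-0.3],[0,0,0,0,0,0,-0.1],[0,0,0,0,0,0,0],[0,0,-0.04,0,0,0,0],[0,0,-0.15,0,0,0,0],[0,0,-0.2,0,0,0,0],[0,0.2,0,0,0,0,0],[0,0.25,0,0,0,0,0],[0,0.25,0,0,0,0,0],[0,0.25,0,0,0,0,0]]' 20 |egrep 'time|ee_pos|wrist|wid'
python3 - <<'E'
from h import *
p=robot.snapshot("top"); im=p["image"]
a=cv2.resize(im[240:310,205:285],None,fx=6,fy=6,interpolation=cv2.INTER_CUBIC)
m=robot.masks_of("sleeve",p)
for d in m[:2]:
    c=max(cv2.findContours(d["mask"].astype(np.uint8),0,2)[0],key=cv2.contourArea)
    w=np.array([ray(p,u,v,.06)[:2] for u,v in c[:,0]],np.float32)*1000
    print(d["conf"],cv2.minAreaRect(w))
s=robot.snapshot("scene")["image"][130:220,270:350]; s=cv2.resize(s,None,fx=4.66,fy=4.66,interpolation=cv2.INTER_CUBIC)[:420]
h=min(len(a),len(s)); cv2.imwrite("pics/f9.png",np.hstack([a[:h,:420],s[:h]])[:,:,::-1])
E
```

```text
ee_pos: [0.4493, -0.0043, 0.0795]
wrist_force: [-2.1, -0.3, 8.8]
time_s: 33.6
ee_pos: [0.4488, -0.1961, 0.1577]
wrist_force: [2.0, -0.2, 0.3]
gripper_width: 0.499
0.69 ((448.0648193359375, -4.318620681762695), (28.803525924682617, 63.84649658203125), 88.87188720703125)
```

View pics/f9.png

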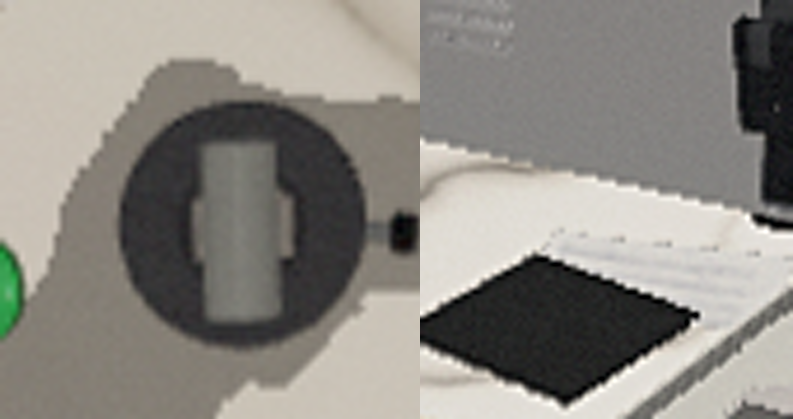

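The sleeve lies in the vee groove, centred at (448.1,-4.3) mm, with the vee's lands showing evenly on both sides (200 and 287, 227). The gripper is clear of everything.

```bash
python3 -m crank '[[0,0,0,0,0,0,0],[0,0,0,0,0,0,0]]' | egrep 'time|wrist'; python3 -c "
from cell import robot
print(robot.sign_off())"
```

```text
time_s: 33.95
wrist_force: [-0.1, -0.5, -0.1]
the job is handed in; nothing more can be done
None
```

The job is handed in at about 34 s: the block lies flat in the tray, the vee anvil is in the test base, the flat anvil is in the rack seat the vee left, and the sleeve lies centred in the groove; I left the pointed anvil and specimen untouched and never tipped the block.

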